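# Hold a half-lapped divider ready over its grooves for gluing

## Task

We are gluing up the divided wooden drawer insert: first take the glue bottle out of it without tipping it, stand it upright in the middle of the square ply scrap and let go. Then lift the long notched divider out of the slotted stand, carry it over the insert's walls without touching them, and hold it level and exactly in line above its two empty grooves, turned so that its notch is over the open notch in the long divider, with its lower edge about 10 mm above the insert's rim. Finish still holding it there, not lowered in and touching nothing, so that I can run glue in underneath; do not shift the insert, and leave everything else where it is.

Things in the scene. Friction and masses are not known exactly. Their poses are not given: they have to be found in the camera images.
- insert_box: Divided drawer insert: open pale wooden box 190 (x) x 300 (y) x 70 mm high, walls 12, floor 6 mm, 1.6 kg, loose. Origin: centre of its underside; z up, x away from the robot at yaw 0. Inside, 2 mm below the rim: a long divider (12 mm thick) along y at x = +20 mm, and a cross divider in the groove pair at y = +46 mm. The groove pair at y = -46 mm is empty: there the job is.
- groove_front (a point): Rim end of the empty groove (14 mm wide, 6 mm deep, vertical, open at the top) in the inner face of the insert's front wall, the one nearer the robot: (-88, -46, 70) mm in the insert, axes as the insert. The divider's end_long belongs straight above it.
- groove_back (a point): The same in the back wall: (88, -46, 70) mm in the insert, axes as the insert. The divider's end_short belongs straight above it.
- long_notch (a point): Open notch, 14 mm wide, cut from the top edge of the insert's long divider halfway down, between the two empty grooves; this point lies on its centre at rim height: (20, -46, 70) mm in the insert.
- divider: The divider to hold: wooden panel 176 long (x) x 12 thick (y) x 62 mm high (z up), 0.1 kg, on edge in the front or rear slot of the stand; the longer, taller of two panels. Origin: middle of its lower edge. Notch 14 mm wide, 32 high in the lower edge, 20 mm off the middle towards its +x end (the robot's left as it stands). Grip across the thickness at the middle of the top edge.
- end_short (a point): Lower corner of the divider at its +x end, the end nearer the notch: (88, 0, 0) mm in the divider.
- end_long (a point): Lower corner of the divider at its -x end, the end farther from the notch: (-88, 0, 0) mm in the divider.
- rack: Slotted stand, fixed, on the left: base board 130 (x) x 170 (y) x 8 mm, two cleats 20 mm thick at y = -42 and +42 mm rising to 28 mm above the bench; slots 16 mm wide along y at x = -36, 0, +36 mm, their floor at 8 mm. Panels stand in the two outer slots. Origin: centre of the underside; z up.
- short_panel: Bystander: a plain panel without a notch, 116 x 12 x 50 mm, in the other outer slot of the stand. Origin: middle of its lower edge.
- glue: The glue bottle: white squeeze bottle with orange nozzle, 49 mm diameter, 150 mm high to the nozzle tip; the straight body ends about 117 mm above its base; about 0.25 kg. It stands upright on the floor of the insert, in the wide front compartment. Origin: centre of its base, z up.
- glue_board: The square ply scrap for the glue bottle: 90 x 90 x 18 mm, loose on the bench to the right of the insert. Origin: centre of its underside.
- tin: Bystander: round grey tin, 80 mm diameter, 44 mm high, on the right; it and the ply scrap may have changed places. Origin: centre of its underside.
- oil: Bystander: blue squeeze bottle, 45 mm diameter, 140 mm high, at the far left. Origin: centre of its base.
- plane: Bystander: small wooden plane 60 x 150 x 62 mm, behind and between the insert and the stand. Origin: centre of its underside.
Not all that is in view belongs to the job. What is shaped like the glue but red is not meant.

How it is judged:
On the way, in this order (a step that is already met when the one before it is completed fails the run):
1. the glue bottle stands upright on the ply scrap, let go (horizontal distance between glue and glue_board below 0.025 m and z of glue in the frame of glue_board between 0.014 and 0.022 m and angle between glue's own z axis and vertical below 0.06 rad and linear speed of glue below 0.02 m/s and contact force between glue and the fingers below 0.05 N), for 0.2 s.
2. the divider is held clear of the slotted stand (height (world z) of each of end_short, end_long above 0.05 m and contact force between divider and rack below 0.05 N and contact force between divider and the fingers above 1 N), for 0.1 s.
At the end, for the whole second after the job is handed in: Divider held still, touching only the fingers: each lower end corner within 5 mm horizontally of its own groove and 3 to 18 mm above the rim, notch end at the back, upright within 4 deg; glue bottle released, upright within 3 deg, on the ply scrap, within 25 mm of its middle (horizontal distance between end_long and groove_front below 0.005 m and horizontal distance between end_short and groove_back below 0.005 m and z of end_long in the frame of groove_front between 0.003 and 0.018 m and z of end_short in the frame of groove_back between 0.003 and 0.018 m and angle between divider's own z axis and vertical below 0.07 rad and contact force between divider and insert_box below 0.05 N and contact force between divider and the fingers above 1 N and linear speed of divider below 0.01 m/s and horizontal distance between glue and glue_board below 0.025 m and z of glue in the frame of glue_board between 0.014 and 0.022 m and angle between glue's own z axis and vertical below 0.06 rad and contact force between glue and the arm below 0.05 N and contact force between glue and the fingers below 0.05 N); the arm keeps its last pose, push and grip.
It fails at once if the divider touches the insert (contact force between divider and insert_box above 1 N).
It fails at once if the insert is shoved (over 12 mm) (distance of insert_box from where it was at the start of the episode above 0.012 m).
It fails at once if the glue bottle is tipped (over 30 degrees) (angle between glue's own z axis and vertical above 0.52 rad).
It fails at once if the ply scrap is shoved (over 20 mm) (distance of glue_board from where it was at the start of the episode above 0.02 m).
It fails at once if a bystander is disturbed (over 20 mm) (distance of any of short_panel, tin, oil, plane from where it was at the start of the episode above 0.02 m).
It also fails if it takes over 67 s, if anything falls off the work surface, if the arm or the gripper's body presses on something with over 40 N, if the wrist force passes 120 N, or if a joint passes its speed limit or range.

## Robot

A 7-joint arm with a two-finger parallel gripper is mounted at the origin on a cart in front of the work surface, level with it; the furniture and walls round the work are solid. World frame = base frame: x ahead of the robot, y to its left, z up, the work surface at z = 0. Lengths are in m, angles in rad, forces in N, time in s.
With the tool pointing down it reaches from about 0.4 to 0.85 m from the base axis. Payload 10.4 kg.
Tool frame: the origin (TCP) lies between the finger pads; the fingertips stand 8 mm ahead of it and the grasp point (between the pads) lies 11 mm behind it; z points along the fingers, x is the direction in which the jaws open and shut, and the axes are right-handed (so a half turn about z gives the same grasp; the last joint's range is limited). The gripper opens to 87 mm and grips with 3 to 60 N. Pads are 19 mm wide; open, the fingers measure 117 mm over their backs; the gripper's body (75 mm by 190 mm) begins 51 mm behind the grasp point.
Start: joints at [1.161, 0.332, -0.065, 1.46, 0.022, 1.35, -0.088], TCP at [0.236, -0.579, 0.231] pointing down, gripper open.
Joint ranges: [-2.6, 2.6], [-0.5, 2.12], [-1.47, 1.34], [0.16, 2.42], [-1.27, 4.41], [0.06, 2.06], [-2.6, 2.6]. Speed limits (rad/s): [2.22, 2.22, 2.79, 2.79, 3.14, 3.14, 3.14].

## Interface

Orientations are given as a unit quaternion [x, y, z, w].
In Python, from bench import r, viewer gives the robot as it stands.
- The arm moves only by the tool apply_moves, never from a script. Its argument "increments" is a list of rows, each an object with "grip": the closure in counts, from 0 (fully open) to 255 (shut); "xyz": the shift along the tool's x, y, z in mm, a list of three; "rotation": the turn, a rotation vector about the tool's x, y, z in degrees, a list of three. A call has 1 to 5 rows; each row is the pose to reach, as a shift and turn from the pose measured when the call began, along the tool's axes at that moment; what a row does not reach only later rows make up. A row lasts 1/8 s, in which the tool goes at most 62.5 mm and 10.7 degrees, less where a joint would pass 70% of its speed; a pose out of reach is approached as far as the arm can. A call with a gripper value outside its range is refused whole. The fingers move at their own pace and stop on an object; "squeeze" is the grip in N (left out, the last holds). Time passes only in rows, so rows that repeat a pose let the fingers close. It gives the time, the measured TCP pose, the force and the opening at its end, in the units of the state.
- r.read_state(): the state, without advancing time (a new reading comes with each control period).
- viewer.camera(name): name is "scene" or "top"; returns a dict with "img" (400x640x3 uint8, blue, green, red), "range_z" (400x640 float32, m along the optical axis (not along the pixel's ray), 0 where there is no reading), "vertical_fov" (degrees; the focal length in pixels is half the picture's height over the tangent of half this angle, whatever the lens; pixels are square), "cx", "cy" (the principal point, pixels), "rvec" (rotation vector, rad) and "tvec" (3), from world to camera coordinates, as OpenCV has them. Camera axes: x right, y down, z forward; pixel columns grow to the right and rows downward; lengths in m; the calibration is good to about 2 mm. A picture is of the moment at which its call begins.
- r.close_job(): hands the job in, once; it reports no verdict.
The state is a dict: "time": time; "joint_positions": joint angles; "joint_vel": joint speeds; "joint_torque": joint torques, N m; "ee_pos": TCP position; "eef_rot": TCP orientation; "ft_force": force on the tool from outside, world axes, zero at the start; "torque": the same for the moment, N m; "width": finger opening in m.
Only numpy, scipy, OpenCV 4.12 (cv2) and the standard library are available. Lean on these libraries where they do the work, as an engineer would, in place of code of your own. Each camera call takes 0.05 s, during which the arm holds its last target.

## Working session

There is one attempt and no reset: what is moved stays moved. The work goes in short steps, Python scripts to look and compute and a tool call to move; the robot and the scene stay as the last step left them, time stands still between calls to the robot, and variables do not carry over. Pictures are saved under pics/ and viewed, and the job is handed in when it is done.

Besides the shell and the picture viewer there is one more tool, called after "Emit:" as name([rows], argument=value, ...), one row to a line, values as JSON. apply_moves: Moves the arm, as the interface text tells. Its arguments: {"type":"object","properties":{"increments":{"type":"array","items":{"type":"object","properties":{"grip":{"type":"number"},"xyz":{"type":"array","items":{"type":"number"}},"rotation":{"type":"array","items":{"type":"number"}}}}},"squeeze":{"type":"number"}},"required":["increments"]}

```bash
ls; mkdir -p pics; cat > h.py <<'E'
import numpy as np, cv2
from scipy.spatial.transform import Rotation as R
from bench import r, viewer
def cam(n):
    c=viewer.camera(n); f=200/np.tan(np.radians(c['vertical_fov'])/2)
    Rm=cv2.Rodrigues(np.array(c['rvec'],float))[0]; t=np.array(c['tvec'],float).ravel()
    z=c['range_z']; v,u=np.mgrid[0:z.shape[0],0:z.shape[1]]
    P=np.stack([(u-c['cx'])/f*z,(v-c['cy'])/f*z,z],-1)
    W=(P-t)@Rm
    W[z<=0]=np.nan
    return c['img'],W,(f,c['cx'],c['cy'],Rm,t)
def proj(k,p):
    f,cx,cy,Rm,t=k; q=np.asarray(p)@Rm.T+t
    return np.stack([q[...,0]/q[...,2]*f+cx,q[...,1]/q[...,2]*f+cy],-1)
E
python3 - <<'E'
from h import *
for n in ['scene','top']:
    img,W,k=cam(n); cv2.imwrite(f'pics/{n}0.png',img); np.savez(f'{n}0.npz',img=img,W=W)
    print(n,k, np.nanmin(W,(0,1)),np.nanmax(W,(0,1)))
s=r.read_state(); print(s)
E
```

```text
pics
scene (np.float64(459.8603899232054), 322.76883721858314, 204.480537705945, array([[-0.6250098 , -0.7803902 , -0.0188117 ],
       [-0.6075935 ,  0.50146513, -0.61592439],
       [ 0.49009477, -0.37352891, -0.78758064]]), array([0.37040152, 0.3323255 , 1.26402907])) [-0.56825193 -2.74745475 -0.87661731] [1.03183295 0.76817536 0.97453064]
top (np.float64(481.0014891259331), 310.52672471903236, 202.95862776342076, array([[-3.40793391e-02, -9.99419012e-01,  4.85939120e-04],
       [-9.72020148e-01,  3.30319838e-02, -2.32563367e-01],
       [ 2.32412199e-01, -8.39794848e-03, -9.72581125e-01]]), array([0.05202406, 0.55288542, 1.39545446])) [-0.19595959 -1.49172758 -0.87398506] [1.02815309 1.08760701 0.99754649]
{'time': 0.1, 'joint_positions': array([ 1.16139705,  0.33281849, -0.06469365,  1.46084358,  0.02156833,
        1.3498806 , -0.08851671]), 'joint_vel': array([-0.0014621 , -0.00087999, -0.00081653, -0.00241854, -0.00117197,
        0.00106321,  0.00230971]), 'joint_torque': array([ 1.81724397e-03, -6.24544215e+01,  2.50576698e-02, -3.90717494e+01,
       -6.13631378e-02,  3.66096874e-02,  6.46608032e-05]), 'ee_pos': array([ 0.23564771, -0.57852245,  0.22983389]), 'eef_rot': array([ 8.29823956e-01, -5.58024917e-01, -5.28570060e-04, -3.39472165e-04]), 'ft_force': array([ 0.64113523, -0.10045003,  1.5526527 ]), 'torque': array([0.02064417, 0.04433564, 0.03717911]), 'width': 0.08701418494796827}
```

View pics/scene0.png

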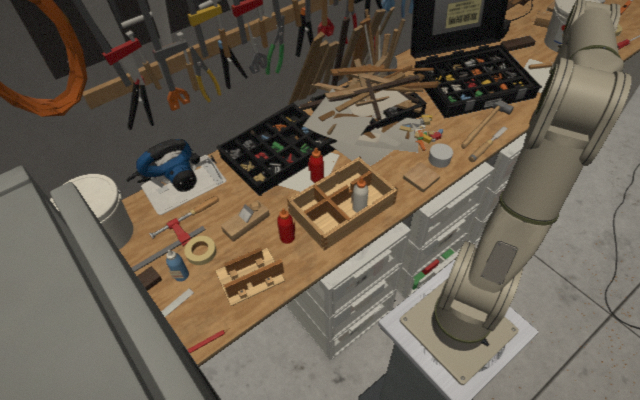

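View pics/top0.png

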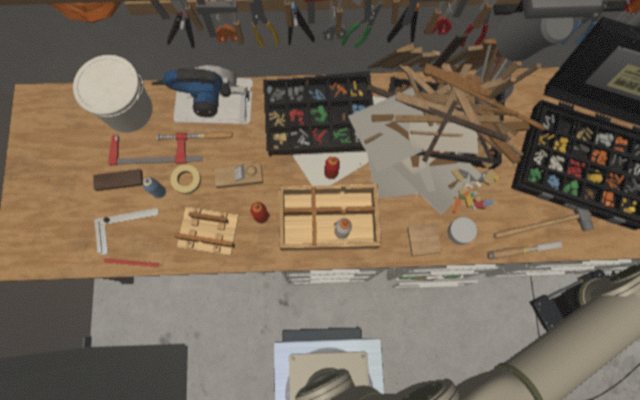

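Top view: insert centred near (330,215), glue at (343,228), ply scrap (424,240), tin (462,231), rack (208,231), with red bottles at (258,212) and (332,168). Next I'll measure.

```bash
python3 - <<'E'
from h import *
for n,boxes in [('top',{'ins':(275,180,385,255),'rack':(170,200,245,260),'board':(400,220,480,260)})]:
    d=np.load(f'{n}0.npz'); 
    for b,(x0,y0,x1,y1) in boxes.items():
        im=d['img'][y0:y1,x0:x1]; s=min(800//(x1-x0),600//(y1-y0))
        cv2.imwrite(f'pics/{n}_{b}.png',cv2.resize(im,None,fx=s,fy=s,interpolation=cv2.INTER_NEAREST)); print(b,s)
d=np.load('top0.npz');W=d['W']
def blob(x0,y0,x1,y1,zl,zh,name):
    S=W[y0:y1,x0:x1].reshape(-1,3); m=(S[:,2]>zl)&(S[:,2]<zh); S=S[m]
    rc=cv2.minAreaRect(S[:,:2].astype(np.float32)*1000)
    print(name,len(S),'rect mm',np.round(rc[0],1),np.round(rc[1],1),round(rc[2],1),'z med',np.median(S[:,2]).round(4),'mean',S.mean(0).round(4))
blob(400,220,445,260,.012,.025,'board')
blob(445,215,480,250,.035,.05,'tin')
blob(275,180,385,255,.060,.080,'insrim')
blob(330,210,360,245,.105,.125,'glueshoulder')
blob(330,210,360,245,.125,.17,'gluetip')
blob(170,200,245,225,.045,.09,'rackrear'); blob(170,225,245,260,.04,.09,'rackfront')
blob(170,200,245,260,.02,.034,'cleats')
blob(130,170,170,200,.1,.15,'oil');blob(248,195,272,225,.1,.15,'red');blob(320,150,345,182,.1,.15,'red2');blob(210,160,265,190,.02,.08,'plane')
print('table',np.nanmedian(W[225:235,385:400,2]))
E
```

```text
ins 7
rack 10
board 10
board 814 rect mm [ 440.7 -314. ] [90.3 91.2] 4.5 z med 0.0178 mean [ 0.4401 -0.3137  0.0179]
tin 537 rect mm [ 461.2 -429.3] [80.7 77.7] 86.5 z med 0.0434 mean [ 0.4615 -0.4287  0.0433]
insrim 1907 rect mm [516.3 -20.7] [300.7 192.1] 89.3 z med 0.0687 mean [ 0.5178 -0.0151  0.0685]
glueshoulder 110 rect mm [474.6 -60.2] [43.5 42.4] 89.5 z med 0.1122 mean [ 0.4716 -0.0586  0.1129]
gluetip 73 rect mm [476.1 -60.9] [25.  26.9] 65.7 z med 0.1361 mean [ 0.4745 -0.0603  0.1377]
rackrear 176 rect mm [528.4 348.3] [115.9  13.4] 79.2 z med 0.0565 mean [0.5274 0.3484 0.0562]
rackfront 308 rect mm [456.7 357.9] [175.9  13.4] 79.2 z med 0.0682 mean [0.4552 0.3556 0.0657]
cleats 366 rect mm [492.1 350.3] [172.1 123.8] 79.5 z med 0.0272 mean [0.49   0.3558 0.027 ]
oil 107 rect mm [620.6 512. ] [30.9 32.9] 39.9 z med 0.1162 mean [0.6214 0.5105 0.1146]
red 164 rect mm [533.9 189.5] [43.1 41.7] 79.6 z med 0.113 mean [0.5306 0.1887 0.1174]
red2 161 rect mm [666.5 -34.7] [43.3 40.3] 71.4 z med 0.1116 mean [ 0.6643 -0.035   0.1171]
plane 910 rect mm [663.3 260. ] [ 63.7 151.2] 5.4 z med 0.0344 mean [0.6614 0.2583 0.0379]
table -0.0006102668890091629
```

```bash
cat >> h.py <<'E'
def goal(x,y,z,yaw):
    "tool-frame shift (mm) and rotvec (deg) to reach tcp x,y,z with tool down, tool-x at world yaw (deg)"
    s=r.read_state(); Rc=R.from_quat(s['eef_rot'])
    Rg=R.from_matrix(np.array([[np.cos(np.radians(yaw)),np.sin(np.radians(yaw)),0],[np.sin(np.radians(yaw)),-np.cos(np.radians(yaw)),0],[0,0,-1]]))
    d=Rc.inv().apply(np.array([x,y,z])-s['ee_pos'])*1000; w=(Rc.inv()*Rg).as_rotvec(degrees=True)
    m=Rc.as_matrix(); print('t',round(s['time'],2),'tcp',s['ee_pos'].round(4),'yaw',np.degrees(np.arctan2(m[1,0],m[0,0])).round(2),'tilt',m[:,2].round(4),'w',round(s['width'],4),'F',np.round(s['ft_force'],1))
    print('goal shift',d.round(1),'rot',w.round(2),'j',s['joint_positions'].round(2))
E
python3 - <<'E'
from h import *
from scipy.optimize import least_squares
goal(.475,-.061,.25,-7)
for n in ['top','scene']:
    d=np.load(n+'0.npz');W=d['W'].reshape(-1,3)
    for c in [(.475,-.060)]:
        for zl,zh in [(.08,.095),(.095,.11),(.11,.12)]:
            m=(W[:,2]>zl)&(W[:,2]<zh)&(np.hypot(W[:,0]-c[0],W[:,1]-c[1])<.045); S=W[m]
            f=least_squares(lambda p:np.hypot(S[:,0]-p[0],S[:,1]-p[1])-.0245,c,loss='soft_l1',f_scale=.002)
            print(n,zl,len(S),f.x.round(4),np.sqrt((f.fun**2).mean()).round(4))
    m=(W[:,2]>.0655)&(W[:,2]<.073)&(abs(W[:,0]-.516)<.11)&(abs(W[:,1]+.02)<.17)
    rc=cv2.minAreaRect(W[m,:2].astype(np.float32)*1000); print(n,'insert',rc)
E
```

```text
t 0.1 tcp [ 0.2356 -0.5785  0.2298] yaw -67.84 tilt [-5.0e-04  1.2e-03 -1.0e+00] w 0.087 F [ 0.6 -0.1  1.6]
goal shift [-389.  -416.9  -19.7] rot [-4.000e-02  7.000e-02 -6.084e+01] j [ 1.16  0.33 -0.06  1.46  0.02  1.35 -0.09]
top 0.08 14 [ 0.4767 -0.0613] 0.0006
top 0.095 56 [ 0.4778 -0.0614] 0.0031
top 0.11 67 [ 0.4829 -0.0655] 0.006
top insert ((515.6204833984375, -20.430313110351562), (300.07574462890625, 191.2563018798828), 89.17137145996094)
scene 0.08 45 [ 0.4753 -0.0594] 0.0015
scene 0.095 64 [ 0.4763 -0.0602] 0.0024
scene 0.11 61 [ 0.4827 -0.0648] 0.0039
scene insert ((514.0317993164062, -18.17144775390625), (304.14404296875, 193.9486083984375), 89.37467193603516)
```

View pics/top_ins.png

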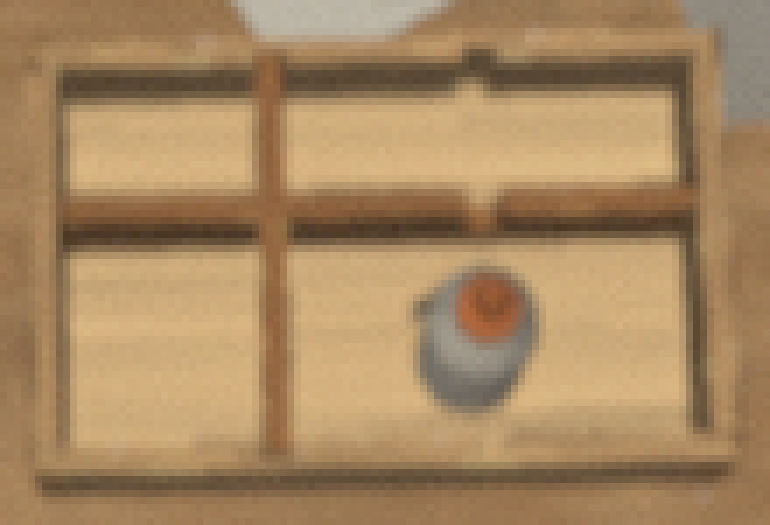

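View pics/top_rack.png

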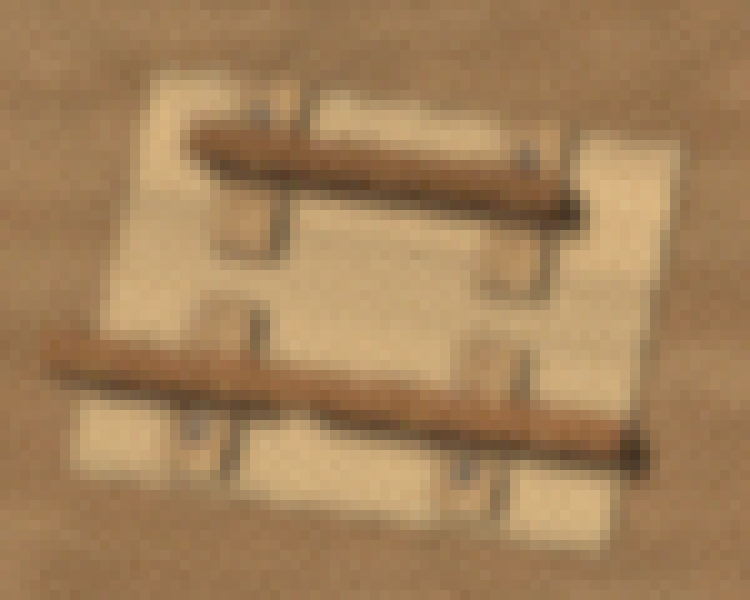

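The insert crop shows the empty groove and open notch in the column at about (478,60)-(478,210), with the glue at about (487,340). In the rack crop the longer panel is in the front slot. I'm moving above the glue.

Emit:
apply_moves([
  {"grip": 0, "xyz": [-40, -42, -20], "rotation": [0, 0, -6]},
  {"grip": 0, "xyz": [-80, -85, -20], "rotation": [0, 0, -12]},
  {"grip": 0, "xyz": [-120, -128, -20], "rotation": [0, 0, -19]},
  {"grip": 0, "xyz": [-160, -171, -20], "rotation": [0, 0, -26]},
  {"grip": 0, "xyz": [-200, -214, -20], "rotation": [0, 0, -32]},
])

```text
time: 0.72
ee_pos: [0.3588, -0.3106, 0.2499]
eef_rot: [0.952, -0.306, -0.001, -0.0]
ft_force: [1.8, 0.4, 0.6]
width: 0.087
```

```bash
python3 - <<'E'
from h import *
goal(.4765,-.061,.25,-7)
E
```

```text
t 0.72 tcp [ 0.3588 -0.3106  0.2499] yaw -35.63 tilt [-8.0e-04  1.1e-03 -1.0e+00] w 0.087 F [1.8 0.4 0.6]
goal shift [-4.970e+01 -2.715e+02  1.000e-01] rot [ -0.04   0.07 -28.63] j [ 0.93  0.01 -0.32  1.8   0.    1.34 -0.  ]
```

Emit:
apply_moves([
  {"grip": 0, "xyz": [-10, -56, 0], "rotation": [0, 0, -6]},
  {"grip": 0, "xyz": [-21, -115, 0], "rotation": [0, 0, -12]},
  {"grip": 0, "xyz": [-32, -175, 0], "rotation": [0, 0, -19]},
  {"grip": 0, "xyz": [-42, -230, 0], "rotation": [0, 0, -25]},
  {"grip": 0, "xyz": [-50, -271, 0], "rotation": [0, 0, -28.6]},
])

```text
time: 1.35
ee_pos: [0.4764, -0.0587, 0.25]
eef_rot: [0.998, -0.059, -0.0, -0.001]
ft_force: [0.3, -1.6, -0.5]
width: 0.0873
```

```bash
python3 - <<'E'
from h import *
goal(.4765,-.061,.101,-7)
E
```

```text
t 1.35 tcp [ 0.4764 -0.0587  0.25  ] yaw -6.77 tilt [-7.0e-04  1.1e-03 -1.0e+00] w 0.0873 F [ 0.3 -1.6 -0.5]
goal shift [  0.5   2.4 149. ] rot [-0.06  0.05  0.23] j [ 0.64  0.04 -0.62  1.77  0.02  1.34 -0.1 ]
```

Emit:
apply_moves([
  {"grip": 0, "xyz": [0, 2.4, 40], "rotation": [0, 0, 0]},
  {"grip": 0, "xyz": [0.5, 2.4, 80], "rotation": [0, 0, 0]},
  {"grip": 0, "xyz": [0.5, 2.4, 115], "rotation": [0, 0, 0]},
  {"grip": 0, "xyz": [0.5, 2.4, 138], "rotation": [0, 0, 0]},
  {"grip": 0, "xyz": [0.5, 2.4, 148], "rotation": [0, 0, 0]},
])

```text
time: 1.98
ee_pos: [0.4757, -0.0609, 0.1007]
eef_rot: [0.998, -0.059, -0.002, -0.001]
ft_force: [-0.1, -0.2, -0.1]
width: 0.0869
```

```bash
python3 - <<'E'
from h import *
goal(.4765,-.061,.101,-7)
for n in ['scene','top']:
    img,W,k=cam(n); u,v=proj(k,[.4765,-.061,.1]).astype(int)
    cv2.imwrite(f'pics/{n}1.png',cv2.resize(img[max(v-60,0):v+40,u-65:u+65],None,fx=3,fy=3))
a=cv2.imread('pics/scene1.png');b=cv2.imread('pics/top1.png');cv2.imwrite('pics/g1.png',np.hstack([a,b]))
E
```

```text
t 1.98 tcp [ 0.4757 -0.0609  0.1007] yaw -6.76 tilt [-0.003   0.0018 -1.    ] w 0.0869 F [-0.1 -0.2 -0.1]
goal shift [ 0.8 -0.  -0.3] rot [-0.08  0.18  0.24] j [ 0.61  0.19 -0.62  1.96  0.12  1.03 -0.18]
```

View pics/g1.png

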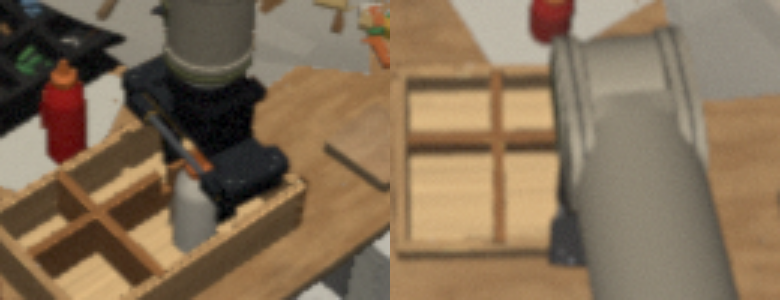

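The fingers straddle the bottle shoulder at about (190,170) in the left crop and sit above the rim. Closing now.

Emit:
apply_moves([
  {"grip": 255, "xyz": [0, 0, 0]},
  {"grip": 255, "xyz": [0, 0, 0]},
  {"grip": 255, "xyz": [0, 0, 0]},
  {"grip": 255, "xyz": [0, 0, 0]},
  {"grip": 255, "xyz": [0, 0, 0]},
], squeeze=20)

```text
$.increments[0]: bad value
```

Emit:
apply_moves([
  {"grip": 255, "xyz": [0, 0, -5]},
  {"grip": 255, "xyz": [0, 0, -25]},
  {"grip": 255, "xyz": [0, 0, -55]},
  {"grip": 255, "xyz": [0, 0, -85]},
  {"grip": 255, "xyz": [0, 0, -110]},
])

```text
$.increments[0]: bad value
```

```bash
python3 - <<'E'
from h import *
goal(.4407,-.3137,.21,-35)
img,W,k=cam('scene'); cv2.imwrite('pics/s2.png',img[80:330,180:520])
E
```

```text
t 2.08 tcp [ 0.4761 -0.061   0.1014] yaw -6.77 tilt [-0.0021  0.0016 -1.    ] w 0.0868 F [ 0.5 -0.1  0.2]
goal shift [  -5.6  255.  -108.9] rot [-0.04  0.15 28.23] j [ 0.61  0.19 -0.62  1.96  0.12  1.04 -0.18]
```

View pics/s2.png

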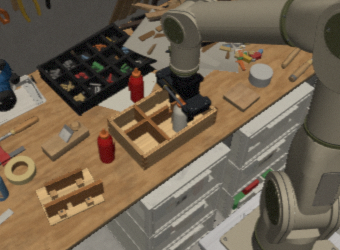

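Both calls were refused because rows need "rotation", so nothing moved.

Emit:
apply_moves([
  {"grip": 255, "xyz": [0, 0, 0], "rotation": [0, 0, 0]},
  {"grip": 255, "xyz": [0, 0, 0], "rotation": [0, 0, 0]},
  {"grip": 255, "xyz": [0, 0, 0], "rotation": [0, 0, 0]},
  {"grip": 255, "xyz": [0, 0, 0], "rotation": [0, 0, 0]},
  {"grip": 255, "xyz": [0, 0, 0], "rotation": [0, 0, 0]},
], squeeze=20)

```text
time: 2.75
ee_pos: [0.4766, -0.061, 0.1023]
eef_rot: [0.998, -0.059, -0.001, -0.001]
ft_force: [-0.0, 0.3, 0.2]
width: 0.0477
```

Emit:
apply_moves([
  {"grip": 255, "xyz": [0, 0, 0], "rotation": [0, 0, 0]},
  {"grip": 255, "xyz": [0, 0, 0], "rotation": [0, 0, 0]},
  {"grip": 255, "xyz": [0, 0, -3], "rotation": [0, 0, 0]},
  {"grip": 255, "xyz": [0, 0, -10], "rotation": [0, 0, 0]},
  {"grip": 255, "xyz": [0, 0, -20], "rotation": [0, 0, 0]},
])

```text
time: 3.38
ee_pos: [0.4764, -0.061, 0.1228]
eef_rot: [0.998, -0.059, -0.001, -0.001]
ft_force: [-0.5, 0.2, -2.2]
width: 0.0473
```

```bash
python3 - <<'E'
from h import *
goal(.4407,-.3137,.21,-35)
img,W,k=cam('scene'); cv2.imwrite('pics/s3.png',cv2.resize(img[150:250,290:420],None,fx=5,fy=5))
E
```

```text
t 3.38 tcp [ 0.4764 -0.061   0.1228] yaw -6.76 tilt [-0.0014  0.0014 -1.    ] w 0.0473 F [-0.5  0.2 -2.2]
goal shift [ -5.9 255.1 -87.5] rot [-0.05  0.1  28.24] j [ 0.61  0.16 -0.62  1.94  0.1   1.08 -0.17]
```

View pics/s3.png

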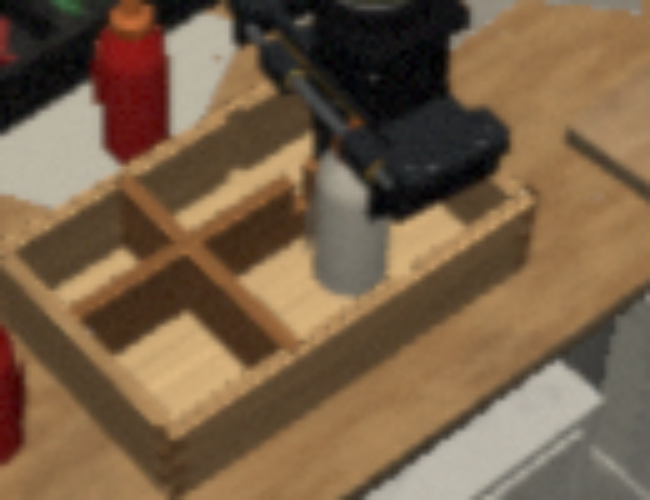

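The bottle hangs upright in the fingers and the wrist force shows its weight (about -2.2 N). Lifting it clear and carrying it over.

Emit:
apply_moves([
  {"grip": 255, "xyz": [0, 0, -20], "rotation": [0, 0, 0]},
  {"grip": 255, "xyz": [0, 0, -45], "rotation": [0, 0, 0]},
  {"grip": 255, "xyz": [0, 0, -70], "rotation": [0, 0, 0]},
  {"grip": 255, "xyz": [0, 0, -85], "rotation": [0, 0, 0]},
  {"grip": 255, "xyz": [0, 0, -90], "rotation": [0, 0, 0]},
])

```text
time: 4.05
ee_pos: [0.4775, -0.0611, 0.2149]
eef_rot: [0.998, -0.059, 0.001, -0.0]
ft_force: [-0.0, -0.2, -3.5]
width: 0.0474
```

Emit:
apply_moves([
  {"grip": 255, "xyz": [0, 15, 0], "rotation": [0, 0, 2]},
  {"grip": 255, "xyz": [-1, 45, 0], "rotation": [0, 0, 6]},
  {"grip": 255, "xyz": [-2, 80, 0], "rotation": [0, 0, 10]},
  {"grip": 255, "xyz": [-3, 115, 0], "rotation": [0, 0, 14]},
  {"grip": 255, "xyz": [-4, 150, 0], "rotation": [0, 0, 18]},
])

```text
time: 4.68
ee_pos: [0.455, -0.2128, 0.2146]
eef_rot: [0.976, -0.218, 0.001, -0.0]
ft_force: [0.4, 0.3, -1.9]
width: 0.0476
```

```bash
python3 - <<'E'
from h import *
goal(.4407,-.3137,.17,-35)
E
```

```text
t 4.67 tcp [ 0.455  -0.2128  0.2146] yaw -25.13 tilt [ 1.5e-03  5.0e-04 -1.0e+00] w 0.0476 F [ 0.4  0.3 -1.9]
goal shift [29.8 97.4 44.6] rot [-0.07 -0.06  9.87] j [ 0.79  0.1  -0.47  1.78  0.05  1.27 -0.13]
```

Emit:
apply_moves([
  {"grip": 255, "xyz": [9, 30, 0], "rotation": [0, 0, 3]},
  {"grip": 255, "xyz": [18, 60, 10], "rotation": [0, 0, 6]},
  {"grip": 255, "xyz": [26, 85, 25], "rotation": [0, 0, 8.5]},
  {"grip": 255, "xyz": [29.8, 97.4, 40], "rotation": [0, 0, 9.8]},
  {"grip": 255, "xyz": [29.8, 97.4, 45], "rotation": [0, 0, 9.8]},
])

```text
time: 5.3
ee_pos: [0.44, -0.3135, 0.1676]
eef_rot: [0.954, -0.3, -0.001, -0.001]
ft_force: [-0.3, 0.7, -2.8]
width: 0.0474
```

```bash
python3 - <<'E'
from h import *
from scipy.optimize import least_squares
goal(.4407,-.3137,.1155,-35)
img,W,k=cam('scene'); cv2.imwrite('pics/s4.png',cv2.resize(img[110:220,360:500],None,fx=5,fy=5))
W=W.reshape(-1,3)
for zl,zh in [(.07,.09),(.09,.11),(.11,.13)]:
    m=(W[:,2]>zl)&(W[:,2]<zh)&(np.hypot(W[:,0]-.4407,W[:,1]+.3137)<.05); S=W[m]
    if len(S)<8: continue
    f=least_squares(lambda p:np.hypot(S[:,0]-p[0],S[:,1]-p[1])-.0245,(.44,-.3137),loss='soft_l1',f_scale=.002); print(len(S),f.x.round(4))
m=(np.hypot(W[:,0]-.4407,W[:,1]+.3137)<.024)&(W[:,2]>.03); print('lowest',np.sort(W[m,2])[:8].round(4))
E
```

```text
t 5.3 tcp [ 0.44   -0.3135  0.1676] yaw -34.97 tilt [-6.0e-04  2.4e-03 -1.0e+00] w 0.0474 F [-0.3  0.7 -2.8]
goal shift [ 0.8 -0.1 52.1] rot [-0.1   0.11  0.03] j [ 0.87  0.22 -0.38  1.75  0.08  1.19 -0.14]
45 [ 0.4405 -0.3113]
69 [ 0.4405 -0.3108]
73 [ 0.4418 -0.3113]
lowest [0.0706 0.0783 0.08   0.0885 0.0899 0.0901 0.0934 0.094 ]
```

View pics/s4.png

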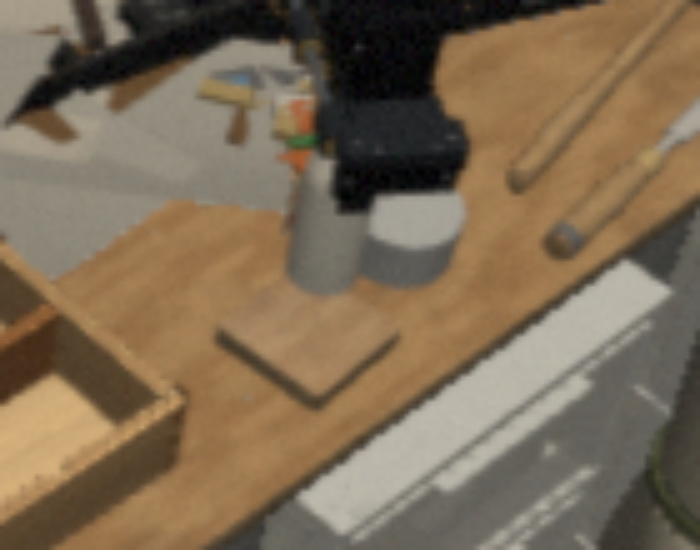

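The bottle hangs upright over the ply scrap, its base near (325,285) in the crop and about 53 mm above the board. Lowering.

Emit:
apply_moves([
  {"grip": 255, "xyz": [0.5, 0, 15], "rotation": [0, 0, 0]},
  {"grip": 255, "xyz": [0.5, 0, 30], "rotation": [0, 0, 0]},
  {"grip": 255, "xyz": [0.5, 0, 41], "rotation": [0, 0, 0]},
  {"grip": 255, "xyz": [0.5, 0, 48], "rotation": [0, 0, 0]},
  {"grip": 255, "xyz": [0.5, 0, 50], "rotation": [0, 0, 0]},
])

```text
time: 5.98
ee_pos: [0.4408, -0.3126, 0.1174]
eef_rot: [0.954, -0.3, -0.001, -0.001]
ft_force: [0.7, -0.3, -2.0]
width: 0.0478
```

Emit:
apply_moves([
  {"grip": 255, "xyz": [0, 0, 0.7], "rotation": [0, 0, 0]},
  {"grip": 255, "xyz": [0, 0, 1.5], "rotation": [0, 0, 0]},
  {"grip": 255, "xyz": [0, 0, 2], "rotation": [0, 0, 0]},
  {"grip": 255, "xyz": [0, 0, 2], "rotation": [0, 0, 0]},
])

```text
time: 6.48
ee_pos: [0.4408, -0.3126, 0.1155]
eef_rot: [0.954, -0.3, -0.001, -0.001]
ft_force: [0.7, -0.7, -2.2]
width: 0.0474
```

Still carrying the full weight, so I'll step down a little more.

Emit:
apply_moves([
  {"grip": 255, "xyz": [0, 0, 0.5], "rotation": [0, 0, 0]},
  {"grip": 255, "xyz": [0, 0, 1], "rotation": [0, 0, 0]},
  {"grip": 255, "xyz": [0, 0, 1.5], "rotation": [0, 0, 0]},
  {"grip": 255, "xyz": [0, 0, 1.5], "rotation": [0, 0, 0]},
])

```text
time: 6.98
ee_pos: [0.4409, -0.3126, 0.1143]
eef_rot: [0.954, -0.3, -0.001, -0.001]
ft_force: [-2.7, 0.7, 2.4]
width: 0.0475
```

Contact: the vertical force went from -2 N to +2.4 N. Releasing.

Emit:
apply_moves([
  {"grip": 0, "xyz": [0, 0, 0], "rotation": [0, 0, 0]},
  {"grip": 0, "xyz": [0, 0, 0], "rotation": [0, 0, 0]},
  {"grip": 0, "xyz": [0, 0, 0], "rotation": [0, 0, 0]},
  {"grip": 0, "xyz": [0, 0, 0], "rotation": [0, 0, 0]},
  {"grip": 0, "xyz": [0, 0, 0], "rotation": [0, 0, 0]},
])

```text
time: 7.6
ee_pos: [0.4409, -0.3126, 0.1143]
eef_rot: [0.954, -0.3, -0.0, -0.001]
ft_force: [-1.2, -0.4, -0.5]
width: 0.0847
```

```bash
python3 - <<'E'
from h import *
goal(.4408,-.3126,.30,-35)
img,W,k=cam('scene'); cv2.imwrite('pics/s5.png',cv2.resize(img[110:220,360:500],None,fx=5,fy=5))
E
```

```text
t 7.6 tcp [ 0.4409 -0.3126  0.1143] yaw -34.87 tilt [-2.0e-04  2.5e-03 -1.0e+00] w 0.0847 F [-1.2 -0.4 -0.5]
goal shift [  -0.4   -0.3 -185.7] rot [-0.11  0.09  0.13] j [ 0.86  0.27 -0.37  1.81  0.11  1.08 -0.16]
```

View pics/s5.png

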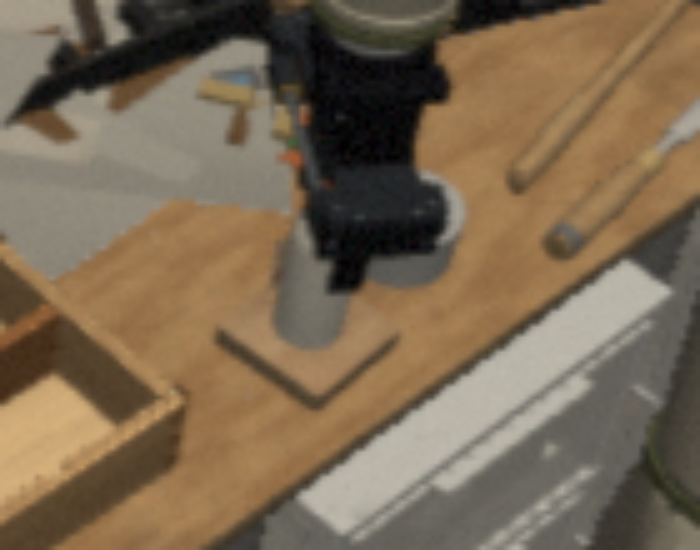

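The bottle stands on the scrap with its base near (308,340) and the fingers open. Going up.

Emit:
apply_moves([
  {"grip": 0, "xyz": [0, 0, -15], "rotation": [0, 0, 0]},
  {"grip": 0, "xyz": [0, 0, -55], "rotation": [0, 0, 0]},
  {"grip": 0, "xyz": [0, 0, -105], "rotation": [0, 0, 0]},
  {"grip": 0, "xyz": [0, 0, -150], "rotation": [0, 0, 0]},
  {"grip": 0, "xyz": [0, 0, -186], "rotation": [0, 0, 0]},
])

```text
time: 8.28
ee_pos: [0.4412, -0.313, 0.3036]
eef_rot: [0.954, -0.3, 0.001, -0.001]
ft_force: [0.3, 0.5, -0.4]
width: 0.0868
```

```bash
python3 - <<'E'
from h import *
goal(.4567,.358,.30,-10.8)
from scipy.optimize import least_squares
for n in ['top','scene']:
  img,W,k=cam(n); W=W.reshape(-1,3)
  for zl,zh in [(.03,.05),(.05,.08),(.08,.11)]:
    m=(W[:,2]>zl)&(W[:,2]<zh)&(np.hypot(W[:,0]-.4407,W[:,1]+.3137)<.04); S=W[m]
    if len(S)<8: continue
    f=least_squares(lambda p:np.hypot(S[:,0]-p[0],S[:,1]-p[1])-.0245,(.44,-.3137),loss='soft_l1',f_scale=.002); print(n,len(S),f.x.round(4))
  m=(W[:,2]>.0135)&(W[:,2]<.023)&(abs(W[:,0]-.44)<.07)&(abs(W[:,1]+.3137)<.055); print(n,cv2.minAreaRect(W[m,:2].astype(np.float32)*1000))
E
```

```text
t 8.28 tcp [ 0.4412 -0.313   0.3036] yaw -34.86 tilt [ 0.0019  0.001  -1.    ] w 0.0868 F [ 0.3  0.5 -0.4]
goal shift [-370.8 -559.5    4.3] rot [ -0.09  -0.08 -24.06] j [ 0.87  0.14 -0.38  1.55  0.05  1.46 -0.11]
top 32 [ 0.4426 -0.3122]
top 49 [ 0.4423 -0.3123]
top 49 [ 0.4422 -0.3124]
top ((440.6476135253906, -313.89764404296875), (90.50626373291016, 91.19490814208984), 4.124916076660156)
scene 58 [ 0.4408 -0.3096]
scene 108 [ 0.4418 -0.3095]
scene 98 [ 0.4405 -0.3099]
scene ((438.5341491699219, -310.2859191894531), (91.52655029296875, 96.41323852539062), 3.48848032951355)
```

The glue stands within about 2 mm of the board's middle. Moving to the stand.

Emit:
apply_moves([
  {"grip": 60, "xyz": [-15, -22, 0], "rotation": [0, 0, -1]},
  {"grip": 60, "xyz": [-45, -68, 0], "rotation": [0, 0, -3]},
  {"grip": 60, "xyz": [-77, -116, 0], "rotation": [0, 0, -5]},
  {"grip": 60, "xyz": [-109, -164, 0], "rotation": [0, 0, -7]},
  {"grip": 60, "xyz": [-141, -212, 0], "rotation": [0, 0, -9]},
])

```text
time: 9.0
ee_pos: [0.4469, -0.0561, 0.3052]
eef_rot: [0.975, -0.222, 0.003, 0.001]
ft_force: [-0.2, 0.2, -0.4]
width: 0.0668
```

```bash
python3 - <<'E'
from h import *
goal(.4567,.358,.30,-10.8)
E
```

```text
t 9.0 tcp [ 0.4469 -0.0561  0.3052] yaw -25.71 tilt [ 0.0057 -0.0026 -1.    ] w 0.0668 F [-0.2  0.2 -0.4]
goal shift [-170.9 -377.3    4.2] rot [  0.04  -0.36 -14.91] j [ 0.67 -0.07 -0.6   1.75 -0.04  1.45 -0.38]
```

Emit:
apply_moves([
  {"grip": 80, "xyz": [-22, -48, 0], "rotation": [0, 0, -2]},
  {"grip": 80, "xyz": [-45, -98, 1], "rotation": [0, 0, -4]},
  {"grip": 80, "xyz": [-68, -150, 2], "rotation": [0, 0, -6]},
  {"grip": 80, "xyz": [-91, -202, 3], "rotation": [0, 0, -8]},
  {"grip": 80, "xyz": [-114, -252, 4], "rotation": [0, -0.4, -10]},
])

```text
time: 9.62
ee_pos: [0.4521, 0.2229, 0.3006]
eef_rot: [0.991, -0.135, -0.0, 0.001]
ft_force: [1.1, -0.2, -0.4]
width: 0.0597
```

```bash
python3 - <<'E'
from h import *
goal(.4567,.358,.30,-10.8)
E
```

```text
t 9.62 tcp [0.4521 0.2229 0.3006] yaw -15.57 tilt [-3.0e-04 -1.1e-03 -1.0e+00] w 0.0597 F [ 1.1 -0.2 -0.4]
goal shift [ -31.9 -131.4    0.4] rot [ 0.06  0.   -4.77] j [ 0.34  0.11 -0.95  1.62  0.09  1.45 -0.89]
```

Emit:
apply_moves([
  {"grip": 80, "xyz": [-10, -45, 0], "rotation": [0, 0, -2]},
  {"grip": 80, "xyz": [-20, -85, 0], "rotation": [0, 0, -3]},
  {"grip": 80, "xyz": [-28, -115, 0], "rotation": [0, 0, -4]},
  {"grip": 80, "xyz": [-31.9, -131.4, 0], "rotation": [0, 0, -4.8]},
  {"grip": 80, "xyz": [-31.9, -131.4, 0], "rotation": [0, 0, -4.8]},
])

```text
time: 10.25
ee_pos: [0.4547, 0.3598, 0.3001]
eef_rot: [0.996, -0.092, -0.001, 0.001]
ft_force: [0.3, -0.0, -0.0]
width: 0.0595
```

```bash
python3 - <<'E'
from h import *
d=np.load('top0.npz');W=d['W'].reshape(-1,3)
m=(W[:,2]>.064)&(W[:,2]<.076)&(abs(W[:,0]-.456)<.05)&(abs(W[:,1]-.358)<.12);S=W[m]
print(cv2.minAreaRect(S[:,:2].astype(np.float32)*1000)); v=S[:,:2]-S[:,:2].mean(0); e=np.linalg.svd(v)[2][0];print(np.degrees(np.arctan2(*e[::-1])),S.mean(0))
img,W,k=cam('scene');W=W.reshape(-1,3)
m=(W[:,2]>.064)&(W[:,2]<.076)&(abs(W[:,0]-.456)<.05)&(abs(W[:,1]-.358)<.12);S=W[m];print(cv2.minAreaRect(S[:,:2].astype(np.float32)*1000))
cv2.imwrite('pics/s6.png',cv2.resize(img[200:330,180:320],None,fx=4,fy=4))
goal(.4567,.358,.047,-10.8)
E
```

```text
((456.7561340332031, 357.99127197265625), (175.69924926757812, 13.00748062133789), 79.28858184814453)
79.22801773800559 [0.45669146 0.35768263 0.06944191]
((455.73419189453125, 361.2997741699219), (174.2713165283203, 18.026281356811523), 78.73119354248047)
t 10.3 tcp [0.4554 0.3586 0.3002] yaw -10.65 tilt [-0.001  -0.0015 -1.    ] w 0.06 F [ 0.2 -0.1 -0.5]
goal shift [  1.6  -0.  253.2] rot [0.09 0.04 0.15] j [ 0.03  0.35 -1.    1.43  0.3   1.52 -1.14]
```

View pics/s6.png

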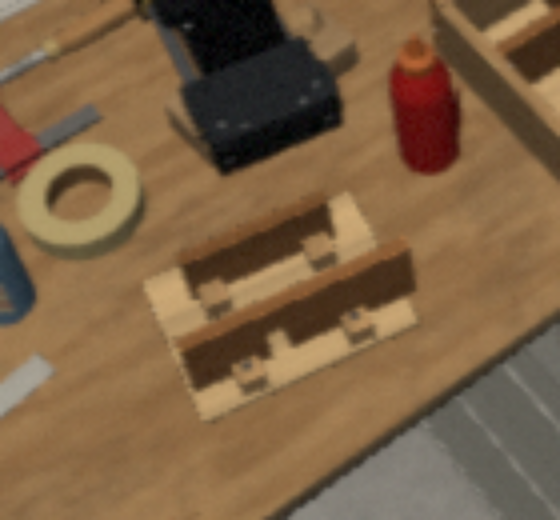

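The notch shows at about (280,340) in the crop, left of the middle as described, and the open fingers are clear above. Descending.

Emit:
apply_moves([
  {"grip": 80, "xyz": [1.6, 0, 30], "rotation": [0, 0, 0.1]},
  {"grip": 80, "xyz": [1.6, 0, 75], "rotation": [0, 0, 0.1]},
  {"grip": 80, "xyz": [1.6, 0, 120], "rotation": [0, 0, 0.1]},
  {"grip": 80, "xyz": [1.6, 0, 160], "rotation": [0, 0, 0.1]},
  {"grip": 80, "xyz": [1.6, 0, 180], "rotation": [0, 0, 0.1]},
])

```text
time: 10.92
ee_pos: [0.4564, 0.3563, 0.1185]
eef_rot: [0.996, -0.094, -0.001, 0.002]
ft_force: [0.8, -0.5, 0.9]
width: 0.0598
```

```bash
python3 - <<'E'
from h import *
goal(.4567,.358,.045,-10.75)
E
```

```text
t 10.93 tcp [0.4564 0.3563 0.1185] yaw -10.82 tilt [-0.0024 -0.0035 -1.    ] w 0.0598 F [ 0.8 -0.5  0.9]
goal shift [ 0.1 -2.  73.5] rot [ 0.22  0.09 -0.07] j [-0.01  0.49 -0.93  1.68  0.42  1.19 -1.23]
```

Emit:
apply_moves([
  {"grip": 80, "xyz": [0, -1.5, 25], "rotation": [0.2, 0.1, 0]},
  {"grip": 80, "xyz": [0.1, -2, 50], "rotation": [0.2, 0.1, 0]},
  {"grip": 80, "xyz": [0.1, -2, 66], "rotation": [0.2, 0.1, 0]},
  {"grip": 80, "xyz": [0.1, -2, 73], "rotation": [0.2, 0.1, 0]},
  {"grip": 80, "xyz": [0.1, -2, 73.5], "rotation": [0.2, 0.1, 0]},
])

```text
time: 11.55
ee_pos: [0.4569, 0.358, 0.0454]
eef_rot: [0.996, -0.094, 0.0, 0.0]
ft_force: [0.0, 0.1, -0.3]
width: 0.0597
```

```bash
python3 - <<'E'
from h import *
goal(.4567,.358,.045,-10.75)
img,W,k=cam('scene')
cv2.imwrite('pics/s7.png',cv2.resize(img[200:330,180:320],None,fx=4,fy=4))
E
```

```text
t 11.55 tcp [0.4569 0.358  0.0454] yaw -10.83 tilt [ 3.e-04 -2.e-04 -1.e+00] w 0.0597 F [ 0.   0.1 -0.3]
goal shift [-0.2  0.1  0.4] rot [ 0.01 -0.02 -0.08] j [-0.05  0.57 -0.88  1.74  0.5   1.07 -1.29]
```

View pics/s7.png

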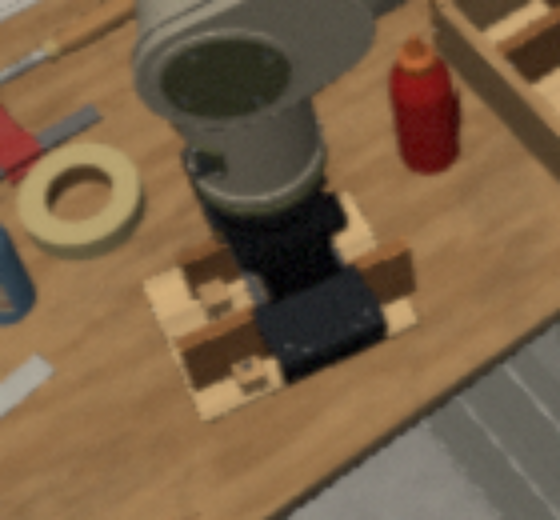

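The gripper straddles the panel's middle, near (300,320). Closing at 30 N.

Emit:
apply_moves([
  {"grip": 255, "xyz": [0, 0, 0], "rotation": [0, 0, 0]},
  {"grip": 255, "xyz": [0, 0, 0], "rotation": [0, 0, 0]},
  {"grip": 255, "xyz": [0, 0, 0], "rotation": [0, 0, 0]},
  {"grip": 255, "xyz": [0, 0, 0], "rotation": [0, 0, 0]},
  {"grip": 255, "xyz": [0, 0, 0], "rotation": [0, 0, 0]},
], squeeze=30)

```text
time: 12.22
ee_pos: [0.457, 0.3582, 0.0457]
eef_rot: [0.996, -0.094, 0.0, -0.0]
ft_force: [-0.0, 0.3, -0.6]
width: 0.0177
```

Emit:
apply_moves([
  {"grip": 255, "xyz": [0, 0, 0], "rotation": [0, 0, 0]},
  {"grip": 255, "xyz": [0, 0, 0], "rotation": [0, 0, 0]},
])

```text
time: 12.48
ee_pos: [0.4569, 0.3582, 0.0456]
eef_rot: [0.996, -0.094, 0.0, -0.0]
ft_force: [0.2, -0.4, -1.1]
width: 0.0119
```

Gripped: width 11.9 mm. Lifting straight up.

Emit:
apply_moves([
  {"grip": 255, "xyz": [0, 0, -3], "rotation": [0, 0, 0]},
  {"grip": 255, "xyz": [0, 0, -12], "rotation": [0, 0, 0]},
  {"grip": 255, "xyz": [0, 0, -30], "rotation": [0, 0, 0]},
  {"grip": 255, "xyz": [0, 0, -55], "rotation": [0, 0, 0]},
  {"grip": 255, "xyz": [0, 0, -80], "rotation": [0, 0, 0]},
])

```text
time: 13.1
ee_pos: [0.457, 0.3585, 0.1277]
eef_rot: [0.996, -0.094, 0.001, -0.0]
ft_force: [0.0, -0.7, -1.4]
width: 0.0121
```

```bash
python3 - <<'E'
from h import *
goal(.457,.358,.30,-10.75)
img,W,k=cam('scene')
cv2.imwrite('pics/s8.png',cv2.resize(img[170:330,160:320],None,fx=3.5,fy=3.5))
E
```

```text
t 13.1 tcp [0.457  0.3585 0.1277] yaw -10.81 tilt [ 1.2e-03  6.0e-04 -1.0e+00] w 0.0121 F [ 0.  -0.7 -1.4]
goal shift [   0.3    0.3 -172.3] rot [-0.05 -0.06 -0.06] j [-0.    0.48 -0.94  1.67  0.41  1.2  -1.23]
```

View pics/s8.png

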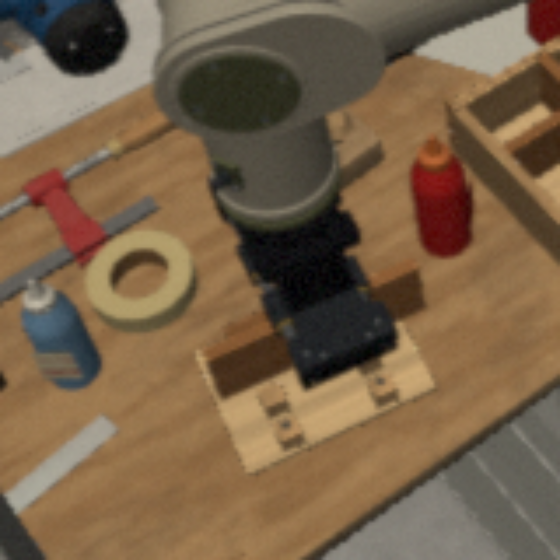

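The divider is level and out of the stand, with its left end visible at about (235,370). Raising it further before carrying.

Emit:
apply_moves([
  {"grip": 255, "xyz": [0, 0, -25], "rotation": [0, 0, 0]},
  {"grip": 255, "xyz": [0, 0, -60], "rotation": [0, 0, 0]},
  {"grip": 255, "xyz": [0, 0, -100], "rotation": [0, 0, 0]},
  {"grip": 255, "xyz": [0, 0, -135], "rotation": [0, 0, 0]},
  {"grip": 255, "xyz": [0, 0, -155], "rotation": [0, 0, 0]},
])

```text
time: 13.78
ee_pos: [0.4572, 0.3599, 0.2889]
eef_rot: [0.996, -0.094, 0.003, -0.003]
ft_force: [0.0, -0.4, -1.4]
width: 0.0119
```

```bash
python3 - <<'E'
from h import *
goal(.5154,-.0665,.285,-90.8)
E
```

```text
t 13.78 tcp [0.4572 0.3599 0.2889] yaw -10.78 tilt [ 0.007   0.0046 -1.    ] w 0.0119 F [ 0.  -0.4 -1.4]
goal shift [136.9 408.    2.4] rot [-5.200e-01 -5.000e-02  8.002e+01] j [ 0.04  0.36 -1.    1.46  0.3   1.48 -1.15]
```

Emit:
apply_moves([
  {"grip": 255, "xyz": [5, 15, 0], "rotation": [-0.2, 0, 3]},
  {"grip": 255, "xyz": [14, 42, 0], "rotation": [-0.4, 0, 8]},
  {"grip": 255, "xyz": [26, 78, 0], "rotation": [-0.5, 0, 14]},
  {"grip": 255, "xyz": [38, 114, 0], "rotation": [-0.5, 0, 21]},
  {"grip": 255, "xyz": [50, 150, 0], "rotation": [-0.5, 0, 28]},
])

```text
time: 14.4
ee_pos: [0.478, 0.2006, 0.2876]
eef_rot: [0.942, -0.335, 0.002, 0.001]
ft_force: [0.6, -0.1, -1.2]
width: 0.0117
```

```bash
python3 - <<'E'
from h import *
goal(.5154,-.0665,.285,-90.8)
E
```

```text
t 14.4 tcp [0.478  0.2006 0.2876] yaw -39.2 tilt [ 0.0027 -0.004  -1.    ] w 0.0117 F [ 0.6 -0.1 -1.2]
goal shift [197.8 183.4   3.7] rot [-4.00e-02 -2.80e-01  5.16e+01] j [ 0.33  0.15 -0.89  1.61  0.13  1.43 -1.26]
```

Emit:
apply_moves([
  {"grip": 255, "xyz": [27, 25, 1], "rotation": [0, 0, 7]},
  {"grip": 255, "xyz": [54, 50, 1], "rotation": [0, 0, 14]},
  {"grip": 255, "xyz": [81, 75, 2], "rotation": [0, 0, 21]},
  {"grip": 255, "xyz": [108, 100, 2], "rotation": [0, -0.1, 28]},
  {"grip": 255, "xyz": [135, 125, 3], "rotation": [0, -0.2, 35]},
])

```text
time: 15.02
ee_pos: [0.5029, 0.0161, 0.2848]
eef_rot: [0.795, -0.606, 0.001, 0.001]
ft_force: [1.2, 0.5, -1.2]
width: 0.0118
```

```bash
python3 - <<'E'
from h import *
goal(.5154,-.0665,.285,-90.8)
E
```

```text
t 15.03 tcp [0.5029 0.0161 0.2848] yaw -74.62 tilt [ 2.0e-04 -1.5e-03 -1.0e+00] w 0.0118 F [ 1.2  0.5 -1.2]
goal shift [83.   9.9 -0.1] rot [ 0.   -0.09 16.18] j [ 0.55  0.09 -0.7   1.66  0.06  1.42 -1.47]
```

Emit:
apply_moves([
  {"grip": 255, "xyz": [27, 3, 0], "rotation": [0, 0, 6]},
  {"grip": 255, "xyz": [52, 6, 0], "rotation": [0, 0, 11]},
  {"grip": 255, "xyz": [72, 8.5, 0], "rotation": [0, 0, 14.5]},
  {"grip": 255, "xyz": [83, 9.9, 0], "rotation": [0, 0, 16.2]},
  {"grip": 255, "xyz": [83, 9.9, 0], "rotation": [0, 0, 16.2]},
])

```text
time: 15.65
ee_pos: [0.5153, -0.0669, 0.2846]
eef_rot: [-0.702, 0.712, -0.0, -0.0]
ft_force: [-0.3, 0.1, -0.5]
width: 0.0124
```

```bash
python3 - <<'E'
from h import *
goal(.5154,-.0665,.1176,-90.8)
for n,b in [('scene',(150,265,270,430)),('top',(150,260,270,400))]:
    img,W,k=cam(n); np.savez(n+'9.npz',img=img,W=W)
    cv2.imwrite(f'pics/{n}9.png',cv2.resize(img[b[0]-40:b[1],b[2]:b[3]],None,fx=4,fy=4))
E
```

```text
t 15.65 tcp [ 0.5153 -0.0669  0.2846] yaw -90.86 tilt [-2.0e-04 -1.2e-03 -1.0e+00] w 0.0124 F [-0.3  0.1 -0.5]
goal shift [-6.00e-01 -1.00e-01  1.67e+02] rot [ 0.01 -0.07 -0.06] j [ 0.62  0.12 -0.62  1.62  0.07  1.42 -1.6 ]
```

View pics/scene9.png

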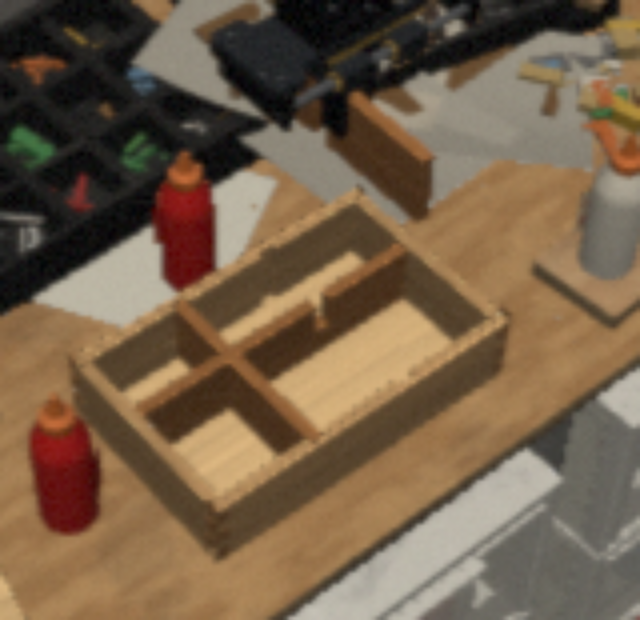

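View pics/top9.png

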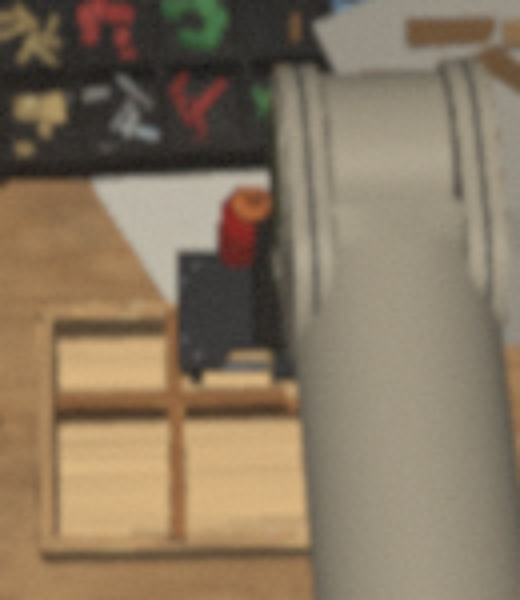

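The divider hangs level above the insert in the scene view (its lower end near (425,210)); the top view is blocked by the arm. I'll measure the divider relative to the insert from one camera's depth, on faces that point the same way.

```bash
cat > m.py <<'E'
from h import *
def meas(W,low,yw=-0.75,c=(.516,-.0205)):
    a=np.radians(yw); Q=np.array([[np.cos(a),np.sin(a)],[-np.sin(a),np.cos(a)]])
    P=W.reshape(-1,3).copy(); P=P[~np.isnan(P[:,0])]; L=P.copy(); L[:,:2]=(P[:,:2]-c)@Q.T; L*=1000
    def face(ax,v,o,olim,zlim,name,tol=9):
        m=(abs(L[:,ax]-v)<tol)&(L[:,o]>olim[0])&(L[:,o]<olim[1])&(L[:,2]>zlim[0])&(L[:,2]<zlim[1]);S=L[m]
        if len(S)<10: print(name,'few',len(S));return
        A=np.c_[np.ones(len(S)),S[:,o],S[:,2]-np.mean(zlim)]; w=np.ones(len(S),bool)
        for _ in range(8):
            p=np.linalg.lstsq(A[w],S[w,ax],rcond=None)[0]; e=S[:,ax]-A@p; w=abs(e)<max(2.0,2*np.std(e[w])*.8)
        print(f'{name}: nominal {v} fit@0 {p[0]:.2f} slope_h(deg) {np.degrees(p[1]):.2f} slope_z {np.degrees(p[2]):.2f} n {w.sum()} mean_res {e[w].std():.2f} at o={S[w,o].mean():.0f}: {(A[w]@p).mean():.2f}')
    face(1,-138,0,(-80,80),(25,65),'rightwall inner y')
    face(1,150,0,(-90,90),(10,62),'leftwall outer y')
    face(1,52,0,(-78,10),(25,62),'cross y')
    face(0,14,1,(-130,30),(25,62),'long front x')
    face(0,83,1,(-130,130),(25,62),'back inner x')
    face(0,-95,1,(-145,145),(10,62),'front outer x')
    face(1,-40,0,(-84,84),(low+4,low+58),'DIV y')
    face(0,-88,1,(-53,-41),(low+4,low+58),'DIV endx',7)
    m=(abs(L[:,1]+46)<11)&(abs(L[:,0])<92)&(L[:,2]>low-15)&(L[:,2]<low+66);S=L[m]
    m2=S[:,0]<-30; 
    if m2.sum(): print('div pts front: x min',np.sort(S[m2,0])[:6].round(1),'z min',np.sort(S[m2,2])[:6].round(1),'z max',np.sort(S[m2,2])[-4:].round(1))
    return L
E
python3 - <<'E'
from m import *
W=np.load('scene9.npz')['W']; L=meas(W,247.); 
print('--initial scene'); meas(np.load('scene0.npz')['W'],400)
print('--initial top'); meas(np.load('top0.npz')['W'],400)
E
```

```text
rightwall inner y: nominal -138 fit@0 -136.04 slope_h(deg) -0.11 slope_z 0.96 n 170 mean_res 1.06 at o=-1: -136.01
leftwall outer y: nominal 150 fit@0 152.26 slope_h(deg) -0.01 slope_z -0.04 n 301 mean_res 0.86 at o=-3: 152.26
cross y: nominal 52 fit@0 53.96 slope_h(deg) -0.38 slope_z -0.71 n 106 mean_res 0.85 at o=-33: 54.16
long front x: nominal 14 fit@0 13.90 slope_h(deg) 0.44 slope_z 0.01 n 176 mean_res 0.96 at o=-50: 13.51
back inner x: nominal 83 fit@0 81.94 slope_h(deg) -0.12 slope_z 1.65 n 289 mean_res 1.06 at o=2: 81.95
front outer x: nominal -95 fit@0 -95.88 slope_h(deg) -0.06 slope_z 0.19 n 569 mean_res 0.94 at o=6: -95.89
DIV y: nominal -40 fit@0 -39.80 slope_h(deg) -0.02 slope_z -0.31 n 275 mean_res 0.92 at o=-35: -39.79
DIV endx: nominal -88 fit@0 -88.49 slope_h(deg) -3.10 slope_z 0.15 n 28 mean_res 0.87 at o=-46: -86.00
div pts front: x min [-89.  -88.9 -88.8 -88.6 -88.3 -88.1] z min [245.  246.4 247.5 247.9 248.1 248.1] z max [311.4 311.4 311.5 312.7]
--initial scene
rightwall inner y: nominal -138 fit@0 -135.80 slope_h(deg) 0.25 slope_z 0.43 n 184 mean_res 1.02 at o=
[... 458 characters left out ...]
 fit@0 -95.87 slope_h(deg) 0.00 slope_z 0.16 n 554 mean_res 0.99 at o=3: -95.86
DIV y few 0
DIV endx few 0
--initial top
rightwall inner y: nominal -138 fit@0 -138.04 slope_h(deg) 0.09 slope_z 0.25 n 87 mean_res 0.40 at o=-2: -138.04
leftwall outer y few 1
cross y: nominal 52 fit@0 47.58 slope_h(deg) -3.28 slope_z -2.39 n 11 mean_res 0.79 at o=-46: 49.83
long front x: nominal 14 fit@0 14.09 slope_h(deg) -0.08 slope_z 0.09 n 122 mean_res 0.69 at o=-56: 14.16
back inner x: nominal 83 fit@0 83.13 slope_h(deg) -0.03 slope_z -0.06 n 230 mean_res 0.82 at o=-2: 83.13
front outer x: nominal -95 fit@0 -94.88 slope_h(deg) -0.08 slope_z 0.09 n 222 mean_res 0.42 at o=4: -94.88
DIV y few 0
DIV endx few 0
```

The insert hasn't moved. The cameras disagree by about 2 mm in y, so I'll lower to 30 mm above the rim and measure relative to the insert at similar height.

Emit:
apply_moves([
  {"grip": 255, "xyz": [-0.5, 0, 25], "rotation": [0, 0, 0]},
  {"grip": 255, "xyz": [-0.5, 0, 65], "rotation": [0, 0, 0]},
  {"grip": 255, "xyz": [-0.5, 0, 105], "rotation": [0, 0, 0]},
  {"grip": 255, "xyz": [-0.5, 0, 135], "rotation": [0, 0, 0]},
  {"grip": 255, "xyz": [-0.5, 0, 146], "rotation": [0, 0, 0]},
])

```text
time: 16.38
ee_pos: [0.5146, -0.0641, 0.1375]
eef_rot: [-0.703, 0.711, 0.001, -0.001]
ft_force: [-0.1, -0.1, -0.8]
width: 0.0116
```

Emit:
apply_moves([
  {"grip": 255, "xyz": [0, 0, 0], "rotation": [0, 0, 0]},
  {"grip": 255, "xyz": [0, 0, 0], "rotation": [0, 0, 0]},
])

```text
time: 16.62
ee_pos: [0.5153, -0.0638, 0.1387]
eef_rot: [-0.704, 0.711, -0.0, -0.0]
ft_force: [-0.1, -0.2, -1.9]
width: 0.0119
```

```bash
python3 - <<'E'
from m import *
goal(.5154,-.0665,.1176,-90.8)
img,W,k=cam('scene'); np.savez('sceneA.npz',img=img,W=W); meas(W,101.)
cv2.imwrite('pics/sceneA.png',cv2.resize(img[110:260,280:420],None,fx=4,fy=4))
img,W,k=cam('top'); np.savez('topA.npz',img=img,W=W); print('TOP');meas(W,101.)
E
```

```text
t 16.62 tcp [ 0.5153 -0.0638  0.1387] yaw -90.56 tilt [-3.e-04 -5.e-04 -1.e+00] w 0.0119 F [-0.1 -0.2 -1.9]
goal shift [ 2.7 -0.2 21.1] rot [ 0.02 -0.03  0.24] j [ 0.59  0.23 -0.62  1.83  0.15  1.13 -1.66]
rightwall inner y: nominal -138 fit@0 -136.06 slope_h(deg) -0.18 slope_z 2.22 n 139 mean_res 1.04 at o=-9: -135.97
leftwall outer y: nominal 150 fit@0 152.22 slope_h(deg) -0.07 slope_z 0.11 n 277 mean_res 0.90 at o=-3: 152.22
cross y: nominal 52 fit@0 54.01 slope_h(deg) 0.11 slope_z 1.34 n 102 mean_res 1.00 at o=-31: 53.97
long front x: nominal 14 fit@0 13.03 slope_h(deg) -0.10 slope_z -0.09 n 131 mean_res 0.96 at o=-25: 13.08
back inner x: nominal 83 fit@0 82.32 slope_h(deg) -0.07 slope_z 1.40 n 202 mean_res 1.04 at o=46: 82.27
front outer x: nominal -95 fit@0 -95.87 slope_h(deg) -0.04 slope_z 0.64 n 550 mean_res 0.98 at o=4: -95.87
DIV y: nominal -40 fit@0 -36.66 slope_h(deg) 0.27 slope_z -0.35 n 199 mean_res 1.05 at o=-40: -36.83
DIV endx: nominal -88 fit@0 -90.90 slope_h(deg) -6.12 slope_z -0.78 n 18 mean_res 0.89 at o=-45: -86.10
div pts front: x min [-89.  -88.5 -88.1 -87.8 -87.7 -87.7] z min [100.7 101.8 101.9 102.6 102.7 103. ] z max [165.6 165.7 165.7 166.5]
TOP
rightwall inner y few 0
leftwall outer y few 1
cross y few 4
long front x: nominal 14 fit@0 14.25 slope_h(deg) 0.46 slope_z 0.14 n 14 mean_res 0.66 at o=2: 14.27
back inner x: nominal 83 fit@0 83.10 slope_h(deg) -0.16 slope_z 0.04 n 91 mean_res 0.77 at o=72: 82.90
front outer x: nominal -95 fit@0 -94.85 slope_h(deg) -0.14 slope_z -0.07 n 163 mean_res 0.42 at o=43: -94.95
DIV y: nominal -40 fit@0 -38.78 slope_h(deg) 0.37 slope_z -0.05 n 13 mean_res 0.29 at o=-66: -39.21
DIV endx few 4
div pts front: x min [-86.5 -86.1 -86.  -85.6 -85.  -85. ] z min [101.8 104.1 104.4 106.3 108.9 109.4] z max [157.4 162.9 163.8 165.7]
```

View pics/sceneA.png

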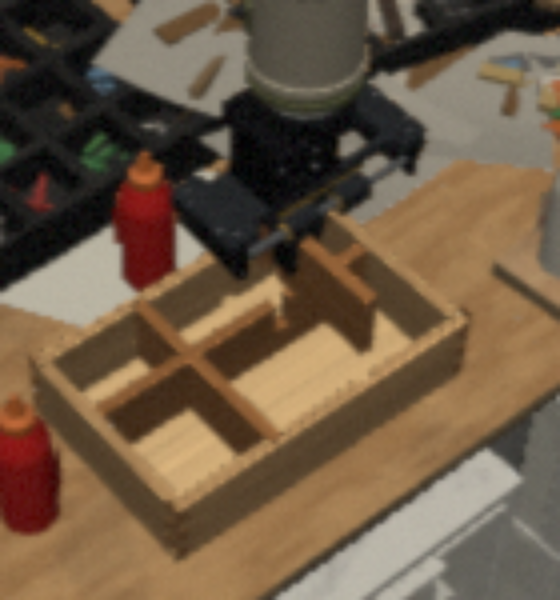

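The panel sits above its groove line, its front end at about (365,345) in the crop. Both cameras put it 1.2 mm off in +y with a yaw error of about 0.25°. Correcting that and lowering to 10 mm above the rim.

Emit:
apply_moves([
  {"grip": 255, "xyz": [1.5, 0, 0], "rotation": [0, 0, 0.25]},
  {"grip": 255, "xyz": [1.5, 0, 5], "rotation": [0, 0, 0.25]},
  {"grip": 255, "xyz": [1.5, 0, 12], "rotation": [0, 0, 0.25]},
  {"grip": 255, "xyz": [1.5, 0, 18], "rotation": [0, 0, 0.25]},
  {"grip": 255, "xyz": [1.5, 0, 20.5], "rotation": [0, 0, 0.25]},
])

```text
time: 17.35
ee_pos: [0.5149, -0.0655, 0.1174]
eef_rot: [-0.702, 0.712, 0.0, -0.001]
ft_force: [-0.1, -0.2, -1.4]
width: 0.0117
```

Emit:
apply_moves([
  {"grip": 255, "xyz": [0, 0, 0], "rotation": [0, 0, 0]},
  {"grip": 255, "xyz": [0, 0, 0], "rotation": [0, 0, 0]},
  {"grip": 255, "xyz": [0, 0, 0], "rotation": [0, 0, 0]},
])

```text
time: 17.73
ee_pos: [0.515, -0.0655, 0.1176]
eef_rot: [-0.702, 0.712, 0.0, -0.0]
ft_force: [-0.1, 0.4, -1.1]
width: 0.0116
```

```bash
python3 - <<'E'
from m import *
goal(.5154,-.0653,.1176,-90.8)
img,W,k=cam('scene'); np.savez('sceneB.npz',img=img,W=W); meas(W,80.)
cv2.imwrite('pics/sceneB.png',cv2.resize(img[110:260,280:420],None,fx=4,fy=4))
img,W,k=cam('top'); np.savez('topB.npz',img=img,W=W); print('TOP');L=meas(W,80.)
cv2.imwrite('pics/topB.png',cv2.resize(img[170:260,270:450],None,fx=4,fy=4))
E
```

```text
t 17.73 tcp [ 0.515  -0.0655  0.1176] yaw -90.83 tilt [-8.e-04 -5.e-04 -1.e+00] w 0.0116 F [-0.1  0.4 -1.1]
goal shift [-0.2 -0.4  0. ] rot [ 0.04 -0.03 -0.03] j [ 0.58  0.26 -0.61  1.85  0.17  1.09 -1.68]
rightwall inner y: nominal -138 fit@0 -135.73 slope_h(deg) -0.24 slope_z -0.86 n 147 mean_res 1.03 at o=-19: -135.67
leftwall outer y: nominal 150 fit@0 152.26 slope_h(deg) 0.02 slope_z 0.01 n 283 mean_res 0.88 at o=-3: 152.26
cross y: nominal 52 fit@0 54.56 slope_h(deg) 0.28 slope_z -0.22 n 110 mean_res 0.95 at o=-30: 54.41
long front x: nominal 14 fit@0 13.13 slope_h(deg) 0.20 slope_z 0.49 n 120 mean_res 0.93 at o=-29: 13.01
back inner x: nominal 83 fit@0 81.83 slope_h(deg) 0.21 slope_z 0.01 n 194 mean_res 1.02 at o=54: 82.03
front outer x: nominal -95 fit@0 -95.85 slope_h(deg) -0.06 slope_z -0.10 n 558 mean_res 1.02 at o=5: -95.86
DIV y: nominal -40 fit@0 -38.29 slope_h(deg) -0.13 slope_z 0.04 n 186 mean_res 0.98 at o=-41: -38.20
DIV endx: nominal -88 fit@0 -95.25 slope_h(deg) -11.14 slope_z -1.03 n 19 mean_res 0.87 at o=-45: -86.45
div pts front: x min [-91.8 -91.4 -91.1 -90.5 -89.2 -89. ] z min [66.1 66.2 66.8 67.1 67.3 67.9] z max [144.7 144.8 144.8 145. ]
TOP
rightwall inner y few 0
leftwall outer y few 0
cross y few 6
long front x few 4
back inner x: nominal 83 fit@0 83.39 slope_h(deg) -0.17 slope_z 0.18 n 100 mean_res 0.73 at o=71: 83.19
front outer x: nominal -95 fit@0 -94.90 slope_h(deg) -0.08 slope_z -0.04 n 172 mean_res 0.42 at o=43: -94.96
DIV y: nominal -40 fit@0 -40.43 slope_h(deg) 0.06 slope_z -0.59 n 22 mean_res 0.24 at o=-56: -40.47
DIV endx few 8
div pts front: x min [-91.4 -90.9 -90.8 -90.6 -90.2 -90.1] z min [65.8 66.  66.2 66.3 69.7 70.1] z max [142.1 143.5 143.6 145.3]
```

View pics/sceneB.png

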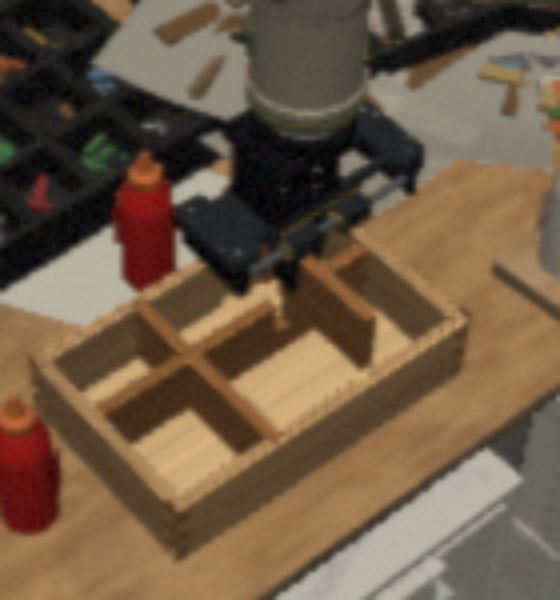

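View pics/topB.png

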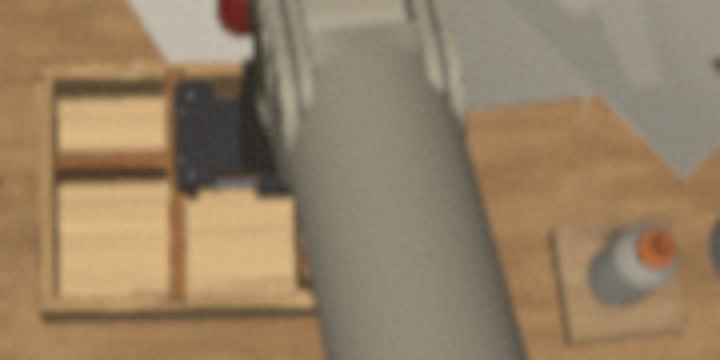

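```bash
python3 - <<'E'
from m import *
import io,contextlib
for n in ['sceneA','sceneB','topA','topB']:
    with contextlib.redirect_stdout(io.StringIO()): L=meas(np.load(n+'.npz')['W'],80.)
    lo=101 if n.endswith('A') else 80
    m=(abs(L[:,1]+43)<9)&(L[:,0]<-30)&(L[:,0]>-96)&(L[:,2]>lo+6)&(L[:,2]<lo+70); S=L[m]
    print(n,m.sum(),'x sorted',np.sort(S[:,0])[:8].round(1),'top z',np.median(np.sort(S[:,2])[-8:]).round(1))
    m=(abs(L[:,1])<140)&(abs(L[:,0]+89)<4)&(L[:,2]>64)&(L[:,2]<78);print(' front rim z',np.median(L[m,2]).round(2))
    m=(abs(L[:,1]+42)<5)&(L[:,0]<-60)&(L[:,0]>-84)&(L[:,2]>lo-9)&(L[:,2]<lo+40); print(' low z',np.sort(L[m,2])[:10].round(1))
s=r.read_state(); print(s['joint_vel'].round(4),s['ft_force'].round(2))
d=np.load('topB.npz')['W'].reshape(-1,3)
def rect(x,y,rx,zl,zh,n):
    m=(abs(d[:,0]-x)<rx)&(abs(d[:,1]-y)<rx)&(d[:,2]>zl)&(d[:,2]<zh); q=cv2.minAreaRect(d[m,:2].astype(np.float32)*1000); print(n,np.round(q[0],1),np.round(q[1],1))
rect(.4615,-.4287,.06,.035,.05,'tin');rect(.6614,.2583,.1,.02,.08,'plane');rect(.528,.348,.07,.045,.09,'short');rect(.62,.51,.05,.1,.15,'oil')
m=(abs(d[:,0]-.44)<.055)&(abs(d[:,1]+.3137)<.055)&(d[:,2]>.0135)&(d[:,2]<.023); print('board',cv2.minAreaRect(d[m,:2].astype(np.float32)*1000))
E
```

```text
sceneA 233 x sorted [-89.  -88.5 -88.1 -87.8 -87.7 -87.7 -87.6 -87.5] top z 165.6
 front rim z 69.2
 low z [100.7 102.6 108.2 108.4 109.4 109.7 112.6 112.8 116.7 116.9]
sceneB 234 x sorted [-90.5 -89.2 -88.8 -88.5 -88.4 -88.2 -88.  -87.6] top z 144.7
 front rim z 69.22
 low z [78.4 78.9 81.1 82.4 83.5 85.3 86.9 88.2 89.8 91.5]
topA 21 x sorted [-86.5 -86.1 -86.  -85.6 -85.  -85.  -84.9 -83.8] top z 156.0
 front rim z 69.56
 low z [120.4 121.2 125.7 127.4 128.3 128.4 131.3 131.9 136.2]
topB 38 x sorted [-86.5 -86.1 -86.1 -86.  -85.7 -85.5 -85.1 -85. ] top z 142.8
 front rim z 69.05
 low z [101.4 104.6 106.5 106.6 108.4 110.1 111.  113.2 115.8]
[-0.0005  0.0013 -0.0005 -0.0009 -0.0003 -0.0009  0.001 ] [-0.03 -0.48 -1.03]
tin [ 465.6 -414.1] [109.4  81.6]
plane [673.9 235.7] [101.3 207.8]
short [527.7 348.6] [116.1  13.3]
oil [621.  512.8] [31.5 35.1]
board ((440.46533203125, -315.3273620605469), (91.95833587646484, 94.12368774414062), 4.24877405166626)
```

```bash
python3 - <<'E'
from h import *
goal(.515,-.065,.1176,-90.8)
print(r.close_job()); goal(.515,-.065,.1176,-90.8)
E
```

```text
t 17.82 tcp [ 0.515  -0.0655  0.1176] yaw -90.83 tilt [-8.e-04 -5.e-04 -1.e+00] w 0.0118 F [-0.  -0.5 -1. ]
goal shift [-0.5  0.  -0. ] rot [ 0.05 -0.03 -0.03] j [ 0.58  0.26 -0.61  1.85  0.17  1.09 -1.68]
the job is handed in; nothing more can be done
None
the job is handed in; nothing more can be done
```

The glue bottle stands upright and released on the ply scrap. The divider is held still, with its notch end at the back, about 10 mm above its two empty grooves. I handed the job in at 17.8 s; no verdict was reported.

**Last checks**
- **Divider:** after allowing for each camera's offset, both put it about 0.5 mm from the groove line sideways. Yaw is within about 0.2° and tilt under 1°. Its front end reads about 0.5 mm off along its length in the scene camera and about 1.5 mm in the top camera. The lower edge is about 10 mm above the rim. The grip was still closed on it (11.8 mm), and the arm was at rest with only the panel's weight showing.
- **Glue bottle:** it is about 2–3 mm from the middle of the scrap, measured just after release.
- **Insert and surroundings:** the insert shows no movement, and the scrap, short panel and oil are where they were.

**Disagreements and gaps**
- The scene camera reads about 2 mm off the top camera in y, and the arm's own reading is about 1.5 mm off both. I aligned the divider to the insert as seen within each camera.
- The last automatic checks of the tin and the plane gave unusable sizes because other points got mixed in. I went near neither low down, but their final positions are not confirmed.
- Two move calls were refused early for a missing field, and nothing moved.

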